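# Seat the test block and hold the conductivity probe on its mark

### The arm

A 7-joint arm with a two-finger parallel gripper is mounted at the origin on the work surface. World frame = base frame: x ahead of the robot, y to its left, z up, the work surface at z = 0. Lengths are in m, angles in rad, forces in N, time in s.
With the tool pointing down it reaches from about 0.4 to 0.925 m from the base axis. Payload 4.1 kg.
Tool frame: the origin (TCP) lies at the very end of the fingers, on their centre line; the grasp point (between the pads) lies 19 mm behind it; z points along the fingers, y is the line along which they close (so a half turn about z gives the same grasp; the last joint's range is limited). The gripper opens to 85 mm and grips with 20 to 120 N. Pads are 22 mm wide; open, the fingers measure 114 mm over their backs; the gripper's body (76 mm by 85 mm) begins 54 mm behind the grasp point. The pads swing forward as they close: fully open they stand 13 mm farther back than shut.
Start: joints at [-1.362, 0.398, 0.045, 1.537, -0.019, 1.207, -0.051], TCP at [0.197, 0.619, 0.231] pointing down, gripper open.
Joint ranges: [-2.82, 2.82], [-0.49, 2.23], [-1.37, 1.46], [0, 2.46], [-1.36, 4.5], [0.23, 2], [-2.94, 2.94]. Speed limits (rad/s): [2.57, 2.57, 3.14, 3.14, 3.14, 3.14, 3.14].

### API

Orientations are given as a unit quaternion [w, x, y, z].
In Python, from cell import env gives the robot as it stands.
- The arm moves only by the shell command python3 -m pendant 'ROWS'. ROWS is JSON, a list of rows, each a list of 7 numbers: the opening in per cent of the stroke, from 0 (shut) to 100 (fully open), then the shift along the tool's x, y, z in m, then the turn, a rotation vector about the tool's x, y, z in rad. A call has exactly 10 rows; each row shifts and turns the commanded pose from where the row before left it, along the tool's axes as they then stand; what a row does not reach is not made up. A row lasts 1/12 s, in which the tool goes at most 41.7 mm and 7.16 degrees, less where a joint would pass 70% of its speed; a pose out of reach is approached as far as the arm can. A call is refused whole if a number of a shift passes 0.0417 or a number of a turn 0.125, either way. A call with a gripper value outside its range is refused whole. The fingers move at their own pace and stop on an object; the grip force is fixed at half the most. Time passes only in rows, so rows that do not move let the fingers close, or fill a call up. It gives the time, the measured TCP pose, the force, the opening and the grip force at its end, in the units of the state.
- env.observe(): the state, without advancing time (a new reading comes with each control period).
- env.snapshot(name): name is "scene" or "top" or "wrist"; returns the picture (420x560x3 uint8, red, green, blue); there is no depth.
- env.camera_params(name): a dict with "fov_y" (degrees; the focal length in pixels is half the picture's height over the tangent of half this angle, whatever the lens; pixels are square), "cx", "cy" (the principal point, pixels), "pose" (4x4, takes a point from camera to world coordinates); the wrist camera has in their place "T_tool_cam" (4x4, takes a point from camera to tool coordinates, whose origin is the TCP and whose axes are the flange's). Camera axes: x right, y down, z forward; pixel columns grow to the right and rows downward; lengths in m; the calibration is good to about 2 mm. A picture is of the moment at which its call begins: read the wrist's pose just before it. camera_params takes no time and is no camera call.
- env.close_job(): hands the job in; it is judged then, once.
The state is a dict: "t": time; "joint_pos": joint angles; "joint_vel": joint speeds; "joint_torque": joint torques, N m; "tool_pos": TCP position; "tcp_rot": TCP orientation; "ft_force": force on the tool from outside, world axes, zero at the start; "wrist_torque": the same for the moment, N m; "grip_width": finger opening in m; "gripper_force": force on a finger pad.
Only numpy, scipy, OpenCV 4.12 (cv2) and the standard library are available. Lean on these libraries where they do the work, as an engineer would, in place of code of your own. Each camera call takes 0.05 s, during which the arm holds its last target. There are 200 camera calls.

### The job

Set the aluminium block with the red ring flat and square, mark up, into the pocket of the blue fixture and let go of it (set it down, do not drop it). Then take the yellow probe out of its stand and hold it upright, tip inside the red ring and its broad faces parallel to the block's long sides, pressed lightly so that its spring plunger is about half pushed in and never hard against its stop. Finish while still holding the probe there, leaving the block seated and the other things on the bench undisturbed.

Things in the scene. Friction and masses are not known exactly. Their poses are not given: they have to be found in the camera images.
- coupon: Pale, bare aluminium test block, 60 mm (its x) by 40 mm (its y) by 25 mm high (z), 0.11 to 0.22 kg, lying flat on the bench with its mark on top. Origin: centre of its underside. Among two plain blocks of the same size. Grip it across the 40 mm; only its upper 17 mm stay clear of the fixture once it is seated, so keep fingertips 10 mm or more above its underside.
- spot (a point): Centre of the red ring painted on top of the aluminium block (inside 14 mm, outside 19 mm across): 14 mm along the block's +x from its centre, 25 mm above its underside.
- fixture: Blue fixture plate fixed to the bench, 110 mm (x) by 90 mm (y) by 16 mm high, with one open-topped, black-floored pocket in its middle, 64 mm (x) by 44 mm (y) and 8 mm deep, rim bevelled 4 mm. Origin: centre of its underside. The block fits either way round, 17 mm of it standing proud.
- pocket (a point): Centre of the pocket's floor, 8 mm above the bench; axes as the fixture's.
- stand: Grey stand fixed to the bench, 90 mm (x) by 70 mm (y, foot 90 mm) by 90 mm high, with a slot through its top plate in which the probe hangs by its collar. Origin: centre of its underside.
- probe: Hand-held probe, about 0.17 kg, hanging upright in the stand. Black lower housing 34 mm (x) by 22 mm (y) by 50 mm high; above it a dark collar 46 x 34 mm, 6 mm thick, that rests on the stand's top; above that the yellow grip, 34 mm (x) by 22 mm (y), from 56 to 110 mm above the origin. Origin: centre of the housing's underside; z up along the probe; its broad faces look along its y. Grip it across the 22 mm. To free it, lift it 75 mm or more.
- plunger (a joint): How far the brass spring plunger is pushed into the probe, m: 0 fully out, 0.015 against its stop. Spring 400 N/m (3 N at half).
- probe_tip (a point): End of the plunger, a brass pin 5 mm across on the probe's axis, 22 mm below the housing's underside (the probe's origin) when fully out; moves with the plunger.
- copper_block: Plain copper block, 60 x 40 x 25 mm, not to be disturbed. Origin: centre of its underside.
- brass_block: Plain brass block, 60 x 40 x 25 mm, not to be disturbed. Origin: centre of its underside.
- bottle: White bottle with red cap, 60 mm across, 150 mm tall, not to be disturbed. Origin: centre of its underside.
- jar: Amber jar, 56 mm across, 70 mm tall, not to be disturbed. Origin: centre of its underside.
- driver: Blue-handled screwdriver lying flat, 160 mm long, not to be disturbed.
- dish: Shallow glass dish, 90 mm across, 16 mm high, not to be disturbed. Origin: centre of its underside.
- weight: Brass knobbed weight, 36 mm across, 50 mm tall, not to be disturbed. Origin: centre of its underside.
There are look-alikes about, which are no part of the job. Of the things shaped like the fixture, the blue one is meant.

How it is judged:
By the outcome, as a careful person would: the job done as asked, in the order asked, and still so for the second after the job is handed in, while the arm keeps its last pose, push and grip.
It also fails if it takes over 64 s, if anything falls off the work surface, if the arm or the gripper's body presses on something with over 40 N, if the wrist force passes 120 N, or if a joint passes its speed limit or range.

## Working session

There is one attempt and no reset: what is moved stays moved. The work goes in short steps, Python scripts to look and compute and a shell command to move; the robot and the scene stay as the last step left them, time stands still between calls to the robot, and variables do not carry over. Pictures are saved under pics/ and viewed, at most 12 in all, crops included, and the job is handed in when it is done.

```bash
mkdir -p pics; cat > h.py <<'E'
import numpy as np, cv2
from cell import env
from scipy.spatial.transform import Rotation as R
def snap(n,f):
    s=env.observe(); im=env.snapshot(n); cv2.imwrite('pics/'+f,im[...,::-1]); return s,im
def cam(n,s=None):
    c=env.camera_params(n); f=210/np.tan(np.radians(c['fov_y'])/2)
    if 'pose' in c: T=np.array(c['pose'])
    else:
        q=s['tcp_rot']; W=np.eye(4); W[:3,:3]=R.from_quat([q[1],q[2],q[3],q[0]]).as_matrix(); W[:3,3]=s['tool_pos']; T=W@np.array(c['T_tool_cam'])
    return f,c.get('cx',280),c.get('cy',210),T
def px2w(n,uv,z,s=None):
    f,cx,cy,T=cam(n,s); uv=np.atleast_2d(uv).astype(float)
    d=np.c_[(uv[:,0]-cx)/f,(uv[:,1]-cy)/f,np.ones(len(uv))]@T[:3,:3].T
    return T[:3,3]+d*((np.atleast_1d(z)-T[2,3])/d[:,2])[:,None]
def w2px(n,P,s=None):
    f,cx,cy,T=cam(n,s); p=(np.atleast_2d(P)-T[:3,3])@T[:3,:3]
    return np.c_[cx+f*p[:,0]/p[:,2],cy+f*p[:,1]/p[:,2]]
def rot(s): q=s['tcp_rot']; return R.from_quat([q[1],q[2],q[3],q[0]])
E
python3 - <<'E'
from h import *
s,a=snap('top','top0.png'); _,b=snap('scene','scene0.png')
print(s['tool_pos'],rot(s).as_matrix().round(3),s['grip_width'],s['ft_force'])
for n in('top','scene','wrist'): print({k:(np.round(v,3).tolist()) for k,v in env.camera_params(n).items()if not isinstance(v,str)})
E
```

```text
[0.19671668 0.61886844 0.23025517] [[-0.953  0.303 -0.   ]
 [ 0.303  0.953 -0.002]
 [-0.    -0.002 -1.   ]] 0.08548358232502065 [-0.51768682 -0.17773661  0.69576372]
{'fov_y': 45.371, 'cx': 283.817, 'cy': 213.327, 'pose': [[-0.003, -0.997, 0.082, 0.415], [-1.0, 0.002, -0.007, 0.058], [0.007, -0.082, -0.997, 1.293], [0.0, 0.0, 0.0, 1.0]]}
{'fov_y': 49.564, 'cx': 280.298, 'cy': 215.078, 'pose': [[-0.64, 0.467, -0.61, 1.29], [0.768, 0.385, -0.512, 0.687], [-0.004, -0.796, -0.605, 0.812], [0.0, 0.0, 0.0, 1.0]]}
{'fov_y': 59.145, 'cx': 272.124, 'cy': 210.244, 'T_tool_cam': [[-0.0, -0.951, -0.31, 0.079], [1.0, 0.0, -0.001, -0.0], [0.001, -0.31, 0.951, -0.144], [0.0, 0.0, 0.0, 1.0]]}
```

View pics/top0.png

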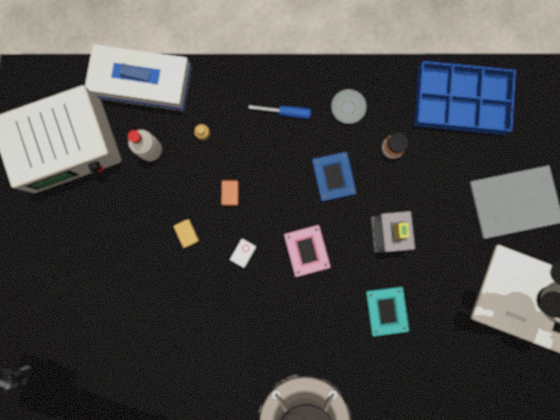

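View pics/scene0.png

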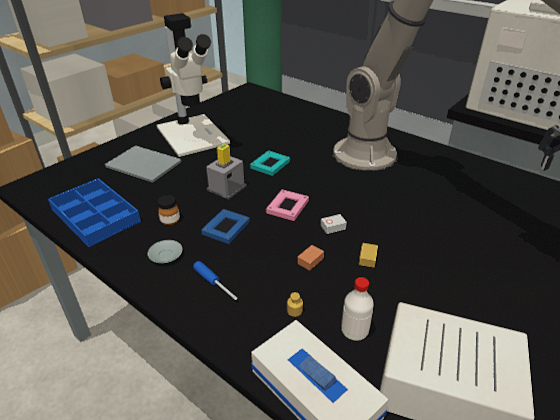

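The top view shows three candidates for the coupon: white with the red ring (243,253), copper (230,193) and brass (186,233). Possible fixtures are blue (334,176), pink (307,250), teal (387,311), plus the blue tray (466,98). The stand with the yellow probe is at (393,232). I choose the white block and the small blue plate.

```bash
python3 - <<'E'
from h import *
im=cv2.imread('pics/top0.png')
c=im[150:280,160:430]; cv2.imwrite('pics/crop0.png',cv2.resize(c,None,fx=2.9,fy=2.9,interpolation=cv2.INTER_CUBIC))
hsv=cv2.cvtColor(im,cv2.COLOR_BGR2HSV)
def rect(m,box,z,name):
    x0,y0,x1,y1=box; M=np.zeros_like(m); M[y0:y1,x0:x1]=m[y0:y1,x0:x1]
    p=np.argwhere(M)[:,::-1].astype(np.float32)
    w=px2w('top',p,z)[:,:2].astype(np.float32)
    r=cv2.minAreaRect(w); b=cv2.boxPoints(r)
    print(name,len(p),np.round(r[0],4),np.round(r[1],4),round(r[2],1),'mean',w.mean(0).round(4))
v=im.max(2)
rect(v>110,(222,232,264,274),.025,'coupon')
rect((hsv[...,0]<8)&(hsv[...,1]>50)&(v>90)|((hsv[...,0]>172)&(hsv[...,1]>50)&(v>90)),(222,232,264,274),.025,'ring')
rect((v>60)&(hsv[...,0]>95)&(hsv[...,0]<130)&(hsv[...,1]>90),(305,145,362,207),.016,'fixture')
rect(v>60,(365,205,420,260),.09,'stand')
rect((hsv[...,0]>20)&(hsv[...,0]<40)&(hsv[...,1]>120)&(v>90),(380,210,420,250),.164+.03,'probe')
rect((v>80)&(hsv[...,1]>80),(215,175,245,210),.025,'copper')
rect((v>80)&(hsv[...,1]>80),(170,215,203,252),.025,'brass')
E
```

```text
coupon 449 [0.4208 0.1526] [0.0444 0.0639] 60.3 mean [0.4206 0.1527]
ring 0 [0. 0.] [0. 0.] 0.0 mean [nan nan]
fixture 1307 [ 0.6163 -0.0802] [0.1167 0.0967] 12.2 mean [ 0.6167 -0.0805]
stand 1622 [ 0.4701 -0.2118] [0.0966 0.1008] 4.8 mean [ 0.4698 -0.2132]
probe 104 [ 0.4673 -0.2047] [0.0264 0.033 ] 88.8 mean [ 0.4662 -0.2014]
copper 462 [0.5729 0.1863] [0.0641 0.0432] 0.3 mean [0.573  0.1863]
brass 490 [0.4705 0.2964] [0.0671 0.0472] 24.9 mean [0.4704 0.2963]<stdin>:10: RuntimeWarning: Mean of empty slice.
  ret = um.true_divide(
```

View pics/crop0.png

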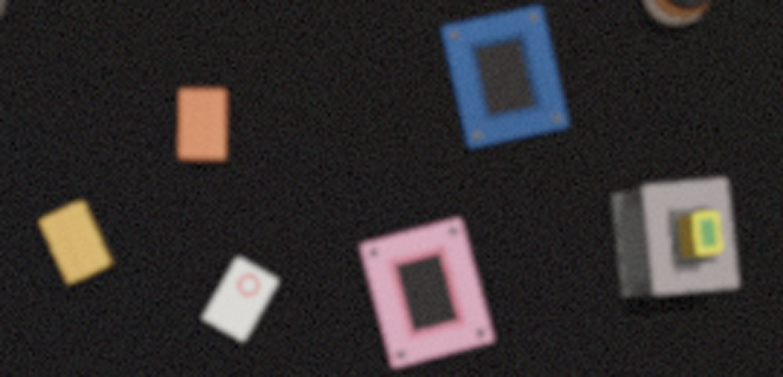

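The crop confirms it: the ringed pale block is at crop (240,298) with the ring at (248,285), the blue plate at (505,76) and the probe at (705,232). Moving above the coupon.

```bash
cat > go.py <<'E'
# usage: go.py x y z yawdeg(of tool y, mod 180) -> shift in present tool axes, turn about tool axes
import sys; from h import *
s=env.observe(); x,y,z,yaw=map(float,sys.argv[1:5]); r=rot(s); M=r.as_matrix()
cur=np.degrees(np.arctan2(M[1,1],M[0,1]))
a=np.radians(cur+((yaw-cur+90)%180-90)); Y=np.array([np.cos(a),np.sin(a),0]); Z=np.array([0,0,-1.])
T=np.c_[np.cross(Y,Z),Y,Z]; d=np.array([x,y,z])-s['tool_pos']
print('t',round(s['t'],2),'tcp',s['tool_pos'].round(4),'yawY',cur.round(2),'grip',round(s['grip_width'],4),'F',s['ft_force'].round(2))
print('shift now-axes',(M.T@d).round(4),'shift target-axes',(T.T@d).round(4),'turn',(r.inv()*R.from_matrix(T)).as_rotvec().round(4),'j7',s['joint_pos'].round(2))
E
python3 go.py .421 .153 .16 60.3
```

```text
t 0.1 tcp [0.1968 0.6189 0.2303] yawY 72.37 grip 0.0853 F [-0.2   0.11  0.06]
shift now-axes [-0.3548 -0.376   0.0711] shift target-axes [-0.4256 -0.2936  0.0703] turn [-0.0018  0.0004  0.2107] j7 [-1.36  0.4   0.05  1.54 -0.02  1.21 -0.05]
```

```bash
python3 -m pendant '[[100,-0.0136,-0.0146,0,0,0,0],[100,-0.025,-0.0265,0,0,0,0],[100,-0.025,-0.0265,0.005,0,0,0],[100,-0.025,-0.0265,0.005,0,0,0],[100,-0.025,-0.0265,0.005,0,0,0],[100,-0.025,-0.0265,0.005,0,0,0],[100,-0.025,-0.0265,0.005,0,0,0],[100,-0.025,-0.0265,0.005,0,0,0],[100,-0.025,-0.0265,0.005,0,0,0],[100,-0.025,-0.0265,0.005,0,0,0]]'
python3 -m pendant '[[100,-0.025,-0.0265,0.005,0,0,0],[100,-0.025,-0.0265,0.006,0,0,0],[100,-0.025,-0.0265,0.01,0,0,0],[100,-0.025,-0.0265,0.01,0,0,0],[100,-0.0162,-0.0169,0.005,0,0,0],[100,0,0,0,-0.0018,0,0.07],[100,0,0,0,0,0,0.07],[100,0,0,0,0,0,0.07],[100,0,0,0,0,0,0],[100,0,0,0,0,0,0]]'
python3 go.py .421 .153 .16 60.3
python3 - <<'E'
from h import *
s,im=snap('wrist','w1.png')
f,cx,cy,T=cam('wrist',s); print(w2px('wrist',[[.421,.153,.025]],s), T[:3,3])
E
```

```text
t: 0.93
tool_pos: [0.3479, 0.3041, 0.1909]
tcp_rot: [-0.0, 0.153, 0.988, -0.0]
ft_force: [1.7, 0.4, 0.8]
grip_width: 0.0854
gripper_force: 0.0
t: 1.77
tool_pos: [0.4209, 0.1536, 0.1551]
tcp_rot: [-0.0, 0.255, 0.967, 0.001]
ft_force: [-0.5, 0.3, 0.3]
grip_width: 0.0854
gripper_force: 0.0
t 1.77 tcp [0.4209 0.1536 0.1551] yawY 60.44 grip 0.0854 F [-0.53  0.33  0.3 ]
shift now-axes [-0.0004 -0.0005 -0.0049] shift target-axes [-0.0004 -0.0005 -0.0049] turn [ 0.0014 -0.0006  0.0025] j7 [-0.8   0.12  0.39  2.1  -0.06  0.93  0.67]
[[271.75593409 198.45075611]] [0.3517157  0.19231957 0.29907015]
```

View pics/w1.png

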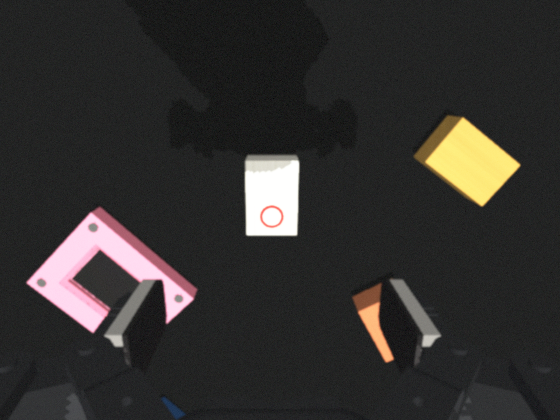

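The wrist view shows the block at u 246–298, v ~157–235, with the ring at (271,216). It is square to the tool and centred. I'll measure it finely.

```bash
python3 - <<'E'
from h import *
im=cv2.imread('pics/w1.png'); s=env.observe()
hsv=cv2.cvtColor(im,cv2.COLOR_BGR2HSV)
m=np.zeros(im.shape[:2],np.uint8); m[140:250,230:320]=((hsv[...,1]>90)&(im.max(2)>120)&((hsv[...,0]<12)|(hsv[...,0]>168)))[140:250,230:320]
p=np.argwhere(m)[:,::-1]; c,r=cv2.minEnclosingCircle(p.astype(np.float32)); print('ring',len(p),c,r)
ring=px2w('wrist',[(p.min(0)+p.max(0))/2],.025,s)[0]
g=im.max(2).astype(int)
for v in (180,200,225): # side edges
    row=g[v]; L=[u for u in range(230,290) if row[u]>130][0]; Rr=[u for u in range(310,260,-1) if row[u]>130][0]; print(v,L,Rr,px2w('wrist',[[L-.5,v],[Rr+.5,v]],.025,s)[:,:2].round(4).tolist())
col=g[:,255]; print(col[145:180].tolist()); bot=[v for v in range(250,200,-1) if g[v,255]>130][0]; print(bot)
e=px2w('wrist',[[271.7,bot+.5]],.025,s)[0]; M=rot(s).as_matrix(); C=s['tool_pos']
print('ring',ring, 'tool',M.T@(ring-C),'edge tool',M.T@(e-C))
E
```

```text
ring 110 (271.21429443359375, 216.35714721679688) 11.296197891235352
180 245 298 [[0.3982, 0.1423], [0.4184, 0.1779]]
200 245 298 [[0.4118, 0.1342], [0.4324, 0.1704]]
225 246 297 [[0.4298, 0.1243], [0.4501, 0.16]]
[26, 25, 19, 23, 34, 26, 28, 26, 31, 62, 104, 133, 141, 141, 150, 175, 211, 223, 220, 223, 220, 222, 221, 221, 223, 222, 229, 248, 254, 255, 255, 255, 255, 255, 255]
235
ring [0.43359548 0.14531214 0.025     ] tool [-0.01520346 -0.00126262  0.13015419] edge tool [-0.03121255 -0.00072058  0.13014716]
```

```bash
python3 -m pendant '[[100,-0.0012,-0.001,0.02,0,0,0],[100,0,0,0.025,0,0,0],[100,0,0,0.025,0,0,0],[100,0,0,0.025,0,0,0],[100,0,0,0.02,0,0,0],[100,0,0,0.015,0,0,0],[100,0,0,0.01,0,0,0],[100,0,0,0.005,0,0,0],[100,0,0,0,0,0,0],[30,0,0,0,0,0,0]]'
python3 go.py .421 .153 .01 60.3
python3 -m pendant '[[20,0,0,0,0,0,0],[10,0,0,0,0,0,0],[0,0,0,0,0,0,0],[0,0,0,0,0,0,0],[0,0,0,0,0,0,0],[0,0,0,0,0,0,0],[0,0,0,0,0,0,0],[0,0,0,0,0,0,0],[0,0,0,0,0,0,0],[0,0,0,0,0,0,0]]'
python3 go.py .6163 -.0802 .1 102.2
```

```text
t: 2.65
tool_pos: [0.4223, 0.1527, 0.0107]
tcp_rot: [0.0, 0.256, 0.967, 0.001]
ft_force: [0.4, 0.0, -0.8]
grip_width: 0.0756
gripper_force: 0.0
t 2.65 tcp [0.4223 0.1527 0.0107] yawY 60.36 grip 0.0756 F [ 0.43  0.02 -0.78]
shift now-axes [ 0.0013 -0.0004  0.0007] shift target-axes [ 0.0013 -0.0004  0.0007] turn [0.0026 0.0001 0.001 ] j7 [-0.72  0.38  0.32  2.21 -0.22  0.58  0.82]
t: 3.48
tool_pos: [0.4225, 0.1528, 0.0114]
tcp_rot: [0.001, 0.256, 0.967, 0.002]
ft_force: [-0.6, 0.7, 6.6]
grip_width: 0.0382
gripper_force: 60.7
t 3.48 tcp [0.4225 0.1528 0.0114] yawY 60.34 grip 0.0382 F [-0.61  0.73  6.59]
shift now-axes [-0.2837 -0.1063 -0.0889] shift target-axes [-0.1402 -0.2687 -0.0886] turn [ 0.0032  0.0015 -0.7306] j7 [-0.72  0.38  0.33  2.21 -0.22  0.58  0.82]
```

```bash
python3 -m pendant '[[0,0,0,-0.01,0,0,0],[0,0,0,-0.02,0,0,0],[0,0,0,-0.025,0,0,0],[0,0,0,-0.025,0,0,0],[0,0,0,-0.02,0,0,0],[0,0,0,-0.01,0,0,-0.06],[0,0,0,0,0,0,-0.12],[0,0,0,0,0,0,-0.12],[0,0,0,0,0,0,-0.12],[0,0,0,0,0,0,-0.12]]'
python3 go.py .694 -.063 .13 102.2
```

```text
t: 4.32
tool_pos: [0.4213, 0.1521, 0.1209]
tcp_rot: [0.0, -0.014, 1.0, 0.001]
ft_force: [-0.1, -0.0, -1.9]
grip_width: 0.0385
gripper_force: 61.3
t 4.32 tcp [0.4213 0.1521 0.1209] yawY 91.61 grip 0.0385 F [-0.06 -0.02 -1.89]
shift now-axes [-0.2665 -0.2226 -0.0093] shift target-axes [-0.221  -0.2678 -0.0091] turn [ 0.0019  0.0011 -0.1848] j7 [-0.73  0.17  0.32  2.13 -0.07  0.85  1.23]
```

```bash
python3 -m pendant '[[0,0,0,0,0,0,-0.0924],[0,0,0,0,0,0,-0.0924],[0,-0.010,-0.0128,0,0,0,0],[0,-0.02,-0.025,-0.001,0,0,0],[0,-0.022,-0.027,-0.001,0,0,0],[0,-0.022,-0.027,-0.001,0,0,0],[0,-0.022,-0.027,-0.001,0,0,0],[0,-0.022,-0.027,-0.001,0,0,0],[0,-0.022,-0.027,-0.001,0,0,0],[0,-0.022,-0.027,-0.001,0,0,0]]'
python3 -m pendant '[[0,-0.022,-0.027,-0.001,0,0,0],[0,-0.02,-0.022,-0.001,0,0,0],[0,-0.012,-0.013,0,0,0,0],[0,-0.005,-0.006,0,0,0,0],[0,0,0,0,0,0,0],[0,0,0,0,0,0,0],[0,0,0,0,0,0,0],[0,0,0,0,0,0,0],[0,0,0,0,0,0,0],[0,0,0,0,0,0,0]]'
python3 go.py .694 -.063 .13 102.2
python3 - <<'E'
from h import *
s,im=snap('wrist','w2.png'); im=cv2.imread('pics/w2.png')
hsv=cv2.cvtColor(im,cv2.COLOR_BGR2HSV)
print(w2px('wrist',[[.6163,-.0802,.016]],s).round(1))
u,v=map(int,w2px('wrist',[[.6163,-.0802,.016]],s)[0])
m=(((hsv[...,0]>95)&(hsv[...,0]<130)&(hsv[...,1]>90)&(im.max(2)>50))*255).astype(np.uint8)
M=np.zeros_like(m); M[max(v-95,0):v+95,max(u-95,0):u+95]=m[max(v-95,0):v+95,max(u-95,0):u+95]
cv2.imwrite('pics/m2.png',M)
p=np.argwhere(M)[:,::-1].astype(np.float32); w=px2w('wrist',p,.016,s)[:,:2].astype(np.float32)
print(len(p),cv2.minAreaRect(w))
cs,h=cv2.findContours(M,cv2.RETR_CCOMP,cv2.CHAIN_APPROX_NONE)
for c,hh in zip(cs,h[0]):
    if hh[3]>=0 and cv2.contourArea(c)>500:
        for z in(.016,): print('hole',cv2.contourArea(c),cv2.minAreaRect(px2w('wrist',c[:,0],z,s)[:,:2].astype(np.float32)))
E
```

```text
t: 5.15
tool_pos: [0.622, -0.0111, 0.1276]
tcp_rot: [0.0, -0.103, 0.995, 0.001]
ft_force: [0.2, 0.3, -2.0]
grip_width: 0.0386
gripper_force: 61.2
t: 5.98
tool_pos: [0.6926, -0.0634, 0.1293]
tcp_rot: [0.0, -0.104, 0.995, 0.001]
ft_force: [-0.7, -0.4, -1.6]
grip_width: 0.0383
gripper_force: 61.2
t 5.98 tcp [ 0.6926 -0.0634  0.1293] yawY 101.92 grip 0.0383 F [-0.67 -0.44 -1.62]
shift now-axes [-0.0014  0.0001 -0.0007] shift target-axes [-0.0014  0.0001 -0.0007] turn [ 0.0022  0.001  -0.0048] j7 [-0.22  0.59  0.37  1.53 -0.23  1.07  1.99]
[[271.4  91.7]]
18376 ((0.6174868941307068, -0.08006645739078522), (0.11014872044324875, 0.09269935637712479), 11.960254669189453)
hole 5894.5 ((0.6166980862617493, -0.08041753619909286), (0.06110665202140808, 0.041582681238651276), 12.146639823913574)
```

View pics/w2.png

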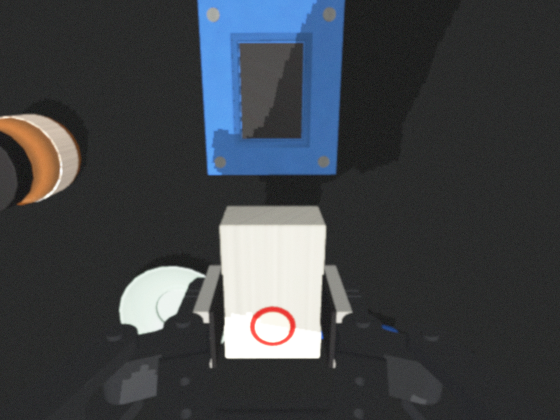

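The wrist view shows the blue fixture at (271,90) with its pocket at (240–303, 42–138). The block is held level with its top face at (220–325, 223–357) and the ring at (272,326). Next: pocket floor centre and the block's offset in the hand.

```bash
python3 - <<'E'
from h import *
s=env.observe(); im=cv2.imread('pics/w2.png'); hsv=cv2.cvtColor(im,cv2.COLOR_BGR2HSV); Mt=rot(s).as_matrix(); C=s['tool_pos']
m=cv2.imread('pics/m2.png',0)
cs,h=cv2.findContours(m,cv2.RETR_CCOMP,cv2.CHAIN_APPROX_NONE)
for c,hh in zip(cs,h[0]):
    if hh[3]>=0 and cv2.contourArea(c)>500: print('floor',cv2.minAreaRect(px2w('wrist',c[:,0],.008,s)[:,:2].astype(np.float32)))
zt=C[2]-.0114+.025
r=((hsv[...,1]>120)&(im.max(2)>110)&((hsv[...,0]<10)|(hsv[...,0]>170))); r[:300]=0; r[:,:240]=0; r[:,305:]=0
p=np.argwhere(r)[:,::-1]; rc=(p.min(0)+p.max(0))/2; w=px2w('wrist',[rc],zt,s)[0]
print('ring',rc,p.min(0),p.max(0),w,'tool',(Mt.T@(w-C)).round(4))
g=cv2.GaussianBlur(im,(3,3),0).max(2).astype(int)
for v in(235,245,255):
    L=[u for u in range(205,260) if g[v,u]>150][0]; Rr=[u for u in range(345,290,-1) if g[v,u]>150][0]
    q=px2w('wrist',[[L-.5,v],[Rr+.5,v]],zt,s); print(v,L,Rr,((q-C)@Mt).round(4).tolist())
for u in(240,272,305):
    b=[v for v in range(375,300,-1) if g[v,u]>130][0]; q=px2w('wrist',[[u,b+.5],[u,223]],zt,s); print(u,b,((q-C)@Mt).round(4).tolist())
E
```

```text
floor ((0.6168912053108215, -0.08068472146987915), (0.06300719827413559, 0.04287533462047577), 12.13006591796875)
ring [272.5 325.5] [251 307] [294 344] [ 0.70539527 -0.06112021  0.14290879] tool [-0.0129 -0.0001 -0.0136]
235 220 325 [[0.0272, -0.0202, -0.0137], [0.0272, 0.02, -0.0136]]
245 220 324 [[0.0231, -0.0203, -0.0137], [0.0231, 0.0198, -0.0136]]
255 221 324 [[0.0189, -0.0201, -0.0137], [0.0189, 0.02, -0.0136]]
240 358 [[-0.0294, -0.0139, -0.0136], [0.0321, -0.0123, -0.0137]]
272 358 [[-0.0294, -0.0003, -0.0136], [0.032, -0.0003, -0.0136]]
305 358 [[-0.0294, 0.0138, -0.0135], [0.032, 0.0121, -0.0136]]
```

```bash
python3 go.py .6181 -.0804 .05 102.1
```

```text
t 6.03 tcp [ 0.6928 -0.0637  0.1293] yawY 101.91 grip 0.0385 F [-0.23  0.37 -1.8 ]
shift now-axes [ 0.0766 -0.0011  0.0792] shift target-axes [ 0.0765 -0.0007  0.0793] turn [ 0.002   0.001  -0.0034] j7 [-0.22  0.59  0.37  1.53 -0.23  1.07  1.99]
```

```bash
python3 -m pendant '[[0,0.01,-0.0007,0,0.002,0.001,-0.0034],[0,0.02,0,0.01,0,0,0],[0,0.02,0,0.015,0,0,0],[0,0.017,0,0.02,0,0,0],[0,0.0095,0,0.02,0,0,0],[0,0,0,0.0143,0,0,0],[0,0,0,0,0,0,0],[0,0,0,0,0,0,0],[0,0,0,0,0,0,0],[0,0,0,0,0,0,0]]'
python3 go.py .6181 -.0804 .0194 102.1
```

```text
t: 6.87
tool_pos: [0.62, -0.081, 0.0513]
tcp_rot: [0.002, -0.105, 0.994, -0.0]
ft_force: [0.4, -0.3, -0.9]
grip_width: 0.0384
gripper_force: 61.2
t 6.87 tcp [ 0.62   -0.081   0.0513] yawY 102.08 grip 0.0384 F [ 0.37 -0.26 -0.93]
shift now-axes [0.0019 0.0011 0.0319] shift target-axes [0.0018 0.001  0.0319] turn [-0.0013  0.003  -0.0003] j7 [-0.2   0.56  0.35  1.77 -0.25  0.85  2.05]
```

```bash
python3 -m pendant '[[0,0.0018,0.001,0.005,-0.0013,0.003,0],[0,0,0,0.007,0,0,0],[0,0,0,0.005,0,0,0],[0,0,0,0.003,0,0,0],[0,0,0,0,0,0,0],[0,0,0,0,0,0,0],[0,0,0,0,0,0,0],[0,0,0,0,0,0,0],[0,0,0,0,0,0,0],[0,0,0,0,0,0,0]]'
python3 go.py .6181 -.0804 .0194 102.1
```

```text
t: 7.7
tool_pos: [0.6165, -0.0804, 0.03]
tcp_rot: [-0.001, -0.105, 0.994, 0.0]
ft_force: [0.2, 0.7, -1.8]
grip_width: 0.0386
gripper_force: 61.2
t 7.7 tcp [ 0.6165 -0.0804  0.03  ] yawY 102.06 grip 0.0386 F [ 0.17  0.68 -1.77]
shift now-axes [-0.0016 -0.0003  0.0106] shift target-axes [-0.0015 -0.0003  0.0106] turn [ 0.0008 -0.0026 -0.0007] j7 [-0.19  0.59  0.34  1.79 -0.26  0.81  2.06]
```

```bash
python3 -m pendant '[[0,-0.0014,0,0.001,0,0,0],[0,0,0,0.001,0,0,0],[0,0,0,0.001,0,0,0],[0,0,0,0.001,0,0,0],[0,0,0,0.001,0,0,0],[0,0,0,0,0,0,0],[0,0,0,0,0,0,0],[0,0,0,0,0,0,0],[0,0,0,0,0,0,0],[0,0,0,0,0,0,0]]'
python3 go.py .6181 -.0804 .0194 102.1
```

```text
t: 8.53
tool_pos: [0.6178, -0.0801, 0.0248]
tcp_rot: [-0.001, -0.105, 0.994, 0.0]
ft_force: [0.8, -0.5, -0.6]
grip_width: 0.0383
gripper_force: 61.2
t 8.53 tcp [ 0.6178 -0.0801  0.0248] yawY 102.06 grip 0.0383 F [ 0.77 -0.54 -0.57]
shift now-axes [-0.0003 -0.0004  0.0054] shift target-axes [-0.0003 -0.0004  0.0054] turn [ 0.0009 -0.0029 -0.0007] j7 [-0.19  0.6   0.34  1.78 -0.26  0.81  2.06]
```

```bash
python3 -m pendant '[[0,0,0,0.001,0,-0.0027,0],[0,0,0,0.001,0,0,0],[0,0,0,0.001,0,0,0],[0,0,0,0.001,0,0,0],[0,0,0,0.0007,0,0,0],[0,0,0,0.0005,0,0,0],[0,0,0,0,0,0,0],[0,0,0,0,0,0,0],[0,0,0,0,0,0,0],[0,0,0,0,0,0,0]]'
python3 go.py .6181 -.0804 .0194 102.1
```

```text
t: 9.37
tool_pos: [0.6177, -0.0801, 0.0195]
tcp_rot: [-0.0, -0.105, 0.994, 0.0]
ft_force: [0.3, -0.0, -1.6]
grip_width: 0.0385
gripper_force: 61.2
t 9.37 tcp [ 0.6177 -0.0801  0.0195] yawY 102.06 grip 0.0385 F [ 0.33 -0.03 -1.65]
shift now-axes [-0.0003 -0.0004  0.0001] shift target-axes [-0.0003 -0.0004  0.0001] turn [ 0.0009 -0.0003 -0.0007] j7 [-0.19  0.61  0.34  1.79 -0.27  0.79  2.06]
```

No contact yet. I'll inch down until the weight comes off.

```bash
python3 -m pendant '[[0,0,0,0.0005,0,0,0],[0,0,0,0.0005,0,0,0],[0,0,0,0,0,0,0],[0,0,0,0,0,0,0],[0,0,0,0,0,0,0],[0,0,0,0,0,0,0],[0,0,0,0,0,0,0],[0,0,0,0,0,0,0],[0,0,0,0,0,0,0],[0,0,0,0,0,0,0]]'
python3 go.py .6181 -.0804 .0194 102.1
```

```text
t: 10.2
tool_pos: [0.6178, -0.0801, 0.0195]
tcp_rot: [-0.0, -0.105, 0.994, 0.001]
ft_force: [-3.5, 0.0, 5.2]
grip_width: 0.0383
gripper_force: 62.0
t 10.2 tcp [ 0.6178 -0.0801  0.0195] yawY 102.05 grip 0.0383 F [-3.51  0.01  5.17]
shift now-axes [-0.0002 -0.0003  0.0001] shift target-axes [-0.0002 -0.0003  0.0001] turn [ 0.0013 -0.0001 -0.0008] j7 [-0.19  0.61  0.34  1.79 -0.27  0.79  2.06]
```

Contact with the floor is at exactly the expected height. Release and rise.

```bash
python3 -m pendant '[[48,0,0,0,0,0,0],[55,0,0,0,0,0,0],[60,0,0,0,0,0,0],[70,0,0,0,0,0,0],[80,0,0,0,0,0,0],[80,0,0,0,0,0,0],[80,0,0,-0.01,0,0,0],[80,0,0,-0.02,0,0,0],[80,0,0,-0.03,0,0,0],[100,0,0,-0.03,0,0,0]]'
python3 -m pendant '[[100,0,0,-0.03,0,0,0],[100,0,0,-0.03,0,0,0],[100,0,0,-0.02,0,0,0],[100,0.01,0,-0.01,0,0,0],[100,0.01,0,0,0,0,0],[100,0,0,0,0,0,0],[100,0,0,0,0,0,0],[100,0,0,0,0,0,0],[100,0,0,0,0,0,0],[100,0,0,0,0,0,0]]'
python3 go.py .47 -.203 .24 90
python3 - <<'E'
from h import *
s,im=snap('wrist','w3.png'); im=cv2.imread('pics/w3.png'); hsv=cv2.cvtColor(im,cv2.COLOR_BGR2HSV)
print(w2px('wrist',[[.6169,-.0807,.033]],s))
for z,n,m in((.033,'block',(hsv[...,1]<60)&(im.max(2)>150)),(.016,'fix',(hsv[...,0]>95)&(hsv[...,0]<130)&(hsv[...,1]>90)&(im.max(2)>50))):
    p0=w2px('wrist',[[.6169,-.0807,z]],s)[0].astype(int); k=60 if n=='block' else 100
    M=np.zeros(m.shape,np.uint8); sl=np.s_[max(0,p0[1]-k):p0[1]+k,p0[0]-k:p0[0]+k]; M[sl]=m[sl]
    n_,lab,st,_=cv2.connectedComponentsWithStats(M); i=1+st[1:,4].argmax()
    w=px2w('wrist',np.argwhere(lab==i)[:,::-1],z,s)[:,:2].astype(np.float32); print(n,cv2.minAreaRect(w))
E
```

```text
t: 11.03
tool_pos: [0.617, -0.0802, 0.1095]
tcp_rot: [-0.001, -0.105, 0.994, 0.0]
ft_force: [0.6, -0.0, 1.1]
grip_width: 0.0785
gripper_force: 0.0
t: 11.87
tool_pos: [0.5981, -0.0842, 0.1976]
tcp_rot: [-0.001, -0.105, 0.994, 0.0]
ft_force: [-0.1, 0.1, 0.1]
grip_width: 0.0849
gripper_force: 0.0
t 11.87 tcp [ 0.5981 -0.0842  0.1976] yawY 102.08 grip 0.0849 F [-0.08  0.15  0.14]
shift now-axes [ 0.1502 -0.0893 -0.0422] shift target-axes [ 0.1281 -0.1188 -0.0424] turn [ 0.001  -0.0019  0.2108] j7 [-0.25  0.37  0.41  1.7  -0.16  1.11  1.99]
[[271.85377648 208.58918934]]
block ((0.6146504878997803, -0.08124049007892609), (0.06397014111280441, 0.04147877171635628), 12.076204299926758)
fix ((0.616448163986206, -0.08046746999025345), (0.11384608596563339, 0.09314868599176407), 12.078004837036133)
```

View pics/w3.png

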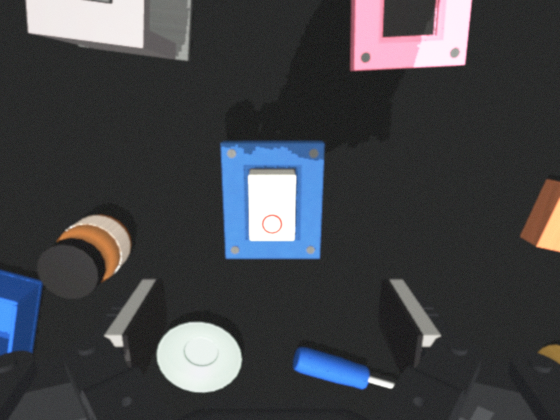

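The block sits square in the pocket, with the ring at (272,224). Now over to a viewing pose for the probe.

```bash
python3 go.py .55 -.203 .24 90; python3 - <<'E'
from h import *
im=cv2.imread('pics/w3.png'); s=env.observe(); hsv=cv2.cvtColor(im,cv2.COLOR_BGR2HSV)
r=((hsv[...,1]>70)&(im.max(2)>100)&((hsv[...,0]<12)|(hsv[...,0]>168))); r[:208]=0;r[240:]=0;r[:,255:290]&=True;r[:,:255]=0;r[:,290:]=0
p=np.argwhere(r)[:,::-1]; c=(p.min(0)+p.max(0))/2; print('ring',p.min(0),p.max(0),px2w('wrist',[c],.033,s))
E
```

```text
t 11.92 tcp [ 0.5982 -0.0843  0.1978] yawY 102.08 grip 0.0858 F [ 0.02 -0.39 -0.09]
shift now-axes [ 0.072  -0.106  -0.0422] shift target-axes [ 0.0482 -0.1187 -0.0422] turn [ 0.0009 -0.0016  0.2108] j7 [-0.25  0.37  0.41  1.7  -0.16  1.11  1.99]
ring [262 215] [281 232] [[ 0.63073026 -0.07816867  0.033     ]]
```

```bash
python3 -m pendant '[[100,0,0,-0.015,0,0,0.105],[100,0,0,-0.02,0,0,0.105],[100,0.005,-0.012,-0.0072,0,0,0],[100,0.01,-0.025,0,0,0,0],[100,0.012,-0.03,0,0,0,0],[100,0.012,-0.03,0,0,0,0],[100,0.009,-0.0217,0,0,0,0],[100,0,0,0,0,0,0],[100,0,0,0,0,0,0],[100,0,0,0,0,0,0]]'
python3 go.py .47 -.203 .18 90
python3 - <<'E'
from h import *
s,im=snap('wrist','w4.png'); im=cv2.imread('pics/w4.png'); hsv=cv2.cvtColor(im,cv2.COLOR_BGR2HSV)
print(w2px('wrist',[[.467,-.203,.15]],s))
E
```

```text
t: 12.75
tool_pos: [0.5503, -0.203, 0.2403]
tcp_rot: [-0.0, -0.001, 1.0, 0.001]
ft_force: [0.4, 0.5, 1.1]
grip_width: 0.0853
gripper_force: 0.0
t 12.75 tcp [ 0.5503 -0.203   0.2403] yawY 90.11 grip 0.0853 F [0.42 0.52 1.09]
shift now-axes [0.0802 0.0001 0.0604] shift target-axes [ 0.0803 -0.      0.0603] turn [ 0.0015 -0.0007  0.0019] j7 [-0.13  0.31  0.52  1.69 -0.16  1.18  2.  ]
[[272.79969397  83.12288903]]
```

View pics/w4.png

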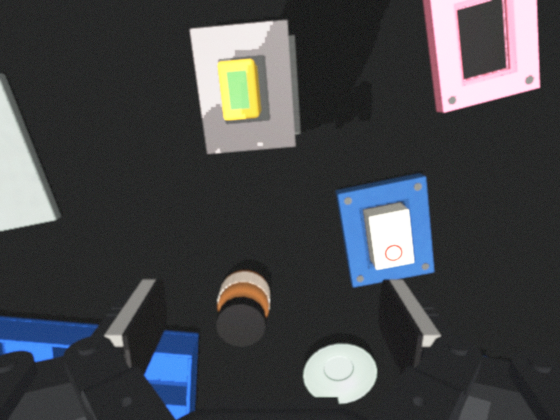

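The wrist view shows the stand at (245,88) and the yellow probe top, with a green patch, at (238,89), turned slightly.

```bash
python3 - <<'E'
from h import *
im=cv2.imread('pics/w4.png'); s=env.observe(); hsv=cv2.cvtColor(im,cv2.COLOR_BGR2HSV); v=im.max(2)
def rc(m,z,n,box):
    M=np.zeros(m.shape,np.uint8); a,b,c,d=box; M[b:d,a:c]=m[b:d,a:c]
    k,lab,st,_=cv2.connectedComponentsWithStats(M); i=1+st[1:,4].argmax()
    p=np.argwhere(lab==i)[:,::-1]; print(n,st[i],cv2.minAreaRect(px2w('wrist',p,z,s)[:,:2].astype(np.float32)))
box=(205,45,275,130)
print(np.percentile(v[60:120,220:258],[5,50,95]), hsv[70,222],hsv[90,238],hsv[90,255],hsv[117,240])
rc((hsv[...,0]>45)&(hsv[...,0]<85)&(hsv[...,1]>80),.15,'green',box)
rc((hsv[...,0]>18)&(hsv[...,0]<90)&(hsv[...,1]>80)&(v>200),.15,'brighttop',box)
rc((hsv[...,0]>18)&(hsv[...,0]<90)&(hsv[...,1]>80)&(v>80),.15,'all',box)
rc((hsv[...,1]<45)&(v>90)|((hsv[...,1]>80)&(v>200)),.09,'stand',(180,10,305,160))
print(hsv[55:125,248].tolist()[::3])
E
cd pics; python3 -c "
import cv2;im=cv2.imread('w4.png')[10:165,180:310];cv2.imwrite('c4.png',cv2.resize(im,None,fx=3.8,fy=3.8,interpolation=2))"
```

```text
[180. 251. 255.] [ 30 127 255] [ 53  92 248] [ 26 176 242] [ 30 141 255]
green [227  71  22  38 654] ((0.4712473750114441, -0.223319411277771), (0.02087250165641308, 0.01075043436139822), 5.325780868530273)
brighttop [ 218   59   41   61 2157] ((0.47127652168273926, -0.22317537665367126), (0.0342160165309906, 0.0222515556961298), 4.256283760070801)
all [ 218   58   44   63 2357] ((0.47121554613113403, -0.22242185473442078), (0.034858979284763336, 0.02409287355840206), 5.036734104156494)
stand [  189    20   111   134 12309] ((0.47116777300834656, -0.22168467938899994), (0.09170034527778625, 0.07556118071079254), 5.013982772827148)
[[11, 13, 158], [22, 119, 180], [30, 133, 255], [30, 132, 255], [29, 157, 254], [29, 159, 254], [28, 163, 253], [28, 158, 253], [28, 157, 252], [28, 154, 251], [28, 144, 249], [30, 134, 243], [31, 123, 239], [33, 114, 241], [38, 108, 243], [43, 103, 240], [49, 94, 241], [50, 91, 243], [28, 154, 251], [27, 168, 253], [27, 168, 251], [22, 137, 173], [30, 5, 108], [0, 12, 169]]
```

View pics/c4.png

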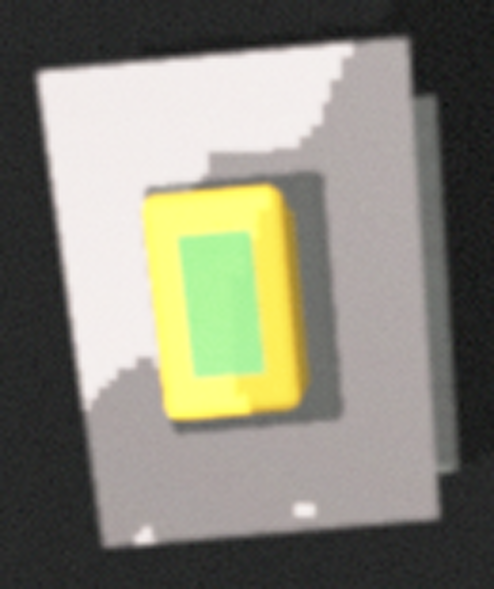

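The crop shows the probe upright in its slot, parallel to the stand (yaw 5°), its centre at about (.4713, -.223). Moving in to grasp it.

```bash
python3 go.py .4713 -.223 .19 95; 
```

```text
t 12.8 tcp [ 0.5507 -0.2022  0.2403] yawY 90.18 grip 0.0852 F [ 0.61  0.   -0.49]
shift now-axes [ 0.0794 -0.0206  0.0504] shift target-axes [ 0.0809 -0.0138  0.0503] turn [ 0.0016 -0.0006 -0.0841] j7 [-0.13  0.31  0.52  1.69 -0.16  1.18  2.  ]
```

```bash
python3 -m pendant '[[100,0,0,0,0.0016,0,-0.0841],[100,0.011,-0.0018,0.005,0,0,0],[100,0.02,-0.003,0.01,0,0,0],[100,0.02,-0.003,0.015,0,0,0],[100,0.02,-0.004,0.015,0,0,0],[100,0.01,-0.002,0.0053,0,0,0],[100,0,0,0,0,0,0],[100,0,0,0,0,0,0],[100,0,0,0,0,0,0],[100,0,0,0,0,0,0]]'
python3 go.py .4713 -.223 .106 95
```

```text
t: 13.63
tool_pos: [0.4729, -0.2234, 0.1914]
tcp_rot: [0.001, -0.043, 0.999, -0.001]
ft_force: [0.7, 0.0, 0.4]
grip_width: 0.0852
gripper_force: 0.0
t 13.63 tcp [ 0.4729 -0.2234  0.1914] yawY 94.97 grip 0.0852 F [0.68 0.02 0.39]
shift now-axes [0.0017 0.0006 0.0854] shift target-axes [0.0016 0.0005 0.0854] turn [-0.0017  0.0018 -0.0005] j7 [-0.09  0.23  0.52  1.9  -0.13  1.04  2.15]
```

```bash
python3 -m pendant '[[100,0.0016,0.0005,0.01,-0.0015,0.0015,0],[100,0,0,0.018,0,0,0],[100,0,0,0.018,0,0,0],[100,0,0,0.016,0,0,0],[100,0,0,0.013,0,0,0],[100,0,0,0.008,0,0,0],[100,0,0,0.002,0,0,0],[100,0,0,0,0,0,0],[100,0,0,0,0,0,0],[100,0,0,0,0,0,0]]'
python3 go.py .4713 -.223 .106 95
```

```text
t: 14.47
tool_pos: [0.4697, -0.2237, 0.1063]
tcp_rot: [-0.0, -0.042, 0.999, 0.0]
ft_force: [0.9, -0.7, 0.4]
grip_width: 0.0852
gripper_force: 0.0
t 14.47 tcp [ 0.4697 -0.2237  0.1063] yawY 94.85 grip 0.0852 F [ 0.86 -0.65  0.4 ]
shift now-axes [-0.0016  0.0006  0.0003] shift target-axes [-0.0016  0.0006  0.0003] turn [ 0.0002 -0.0003 -0.0026] j7 [-0.05  0.34  0.49  1.99 -0.21  0.86  2.21]
```

```bash
python3 -m pendant '[[60,0,0,0,0,0,0],[45,0,0,0,0,0,0],[35,0,0,0,0,0,0],[25,0,0,0,0,0,0],[15,0,0,0,0,0,0],[0,0,0,0,0,0,0],[0,0,0,0,0,0,0],[0,0,0,0,0,0,0],[0,0,0,0,0,0,0],[0,0,0,0,0,0,0]]'
python3 go.py .4713 -.223 .106 95
```

```text
t: 15.3
tool_pos: [0.4692, -0.2236, 0.1057]
tcp_rot: [-0.001, -0.042, 0.999, 0.0]
ft_force: [-0.7, -0.2, 2.3]
grip_width: 0.0213
gripper_force: 59.1
t 15.3 tcp [ 0.4692 -0.2236  0.1057] yawY 94.84 grip 0.0213 F [-0.72 -0.17  2.28]
shift now-axes [-0.0022  0.0005 -0.0003] shift target-axes [-0.0022  0.0005 -0.0003] turn [ 0.0005 -0.0015 -0.0028] j7 [-0.05  0.34  0.49  1.99 -0.21  0.86  2.21]
```

```bash
python3 -m pendant '[[0,0,0,-0.004,0,0,0],[0,0,0,-0.01,0,0,0],[0,0,0,-0.015,0,0,0],[0,0,0,-0.02,0,0,0],[0,0,0,-0.02,0,0,0],[0,0,0,-0.02,0,0,0],[0,0,0,-0.015,0,0,0],[0,0,0,-0.008,0,0,0],[0,0,0,0,0,0,0],[0,0,0,0,0,0,0]]'
python3 go.py .6305 -.0779 .2 102.1
python3 - <<'E'
from h import *
s,im=snap('wrist','w5.png')
print(w2px('wrist',s['tool_pos']+rot(s).apply([[0,0,-.0443],[.017,.011,-.0443],[-.017,-.011,-.0443],[0,0,.0877]]),s).round(1).tolist())
E
```

```text
t: 16.13
tool_pos: [0.4689, -0.2233, 0.2173]
tcp_rot: [-0.001, -0.042, 0.999, 0.001]
ft_force: [-0.3, 0.1, -2.2]
grip_width: 0.0212
gripper_force: 58.7
t 16.13 tcp [ 0.4689 -0.2233  0.2173] yawY 94.86 grip 0.0212 F [-0.26  0.06 -2.15]
shift now-axes [-0.1733  0.1311  0.0171] shift target-axes [-0.1884  0.1083  0.0173] turn [ 0.0013 -0.002  -0.1264] j7 [-0.1   0.2   0.53  1.87 -0.11  1.1   2.13]
[[272.8, 348.9], [308.5, 302.9], [240.1, 391.0], [272.7, 216.1]]
```

View pics/w5.png

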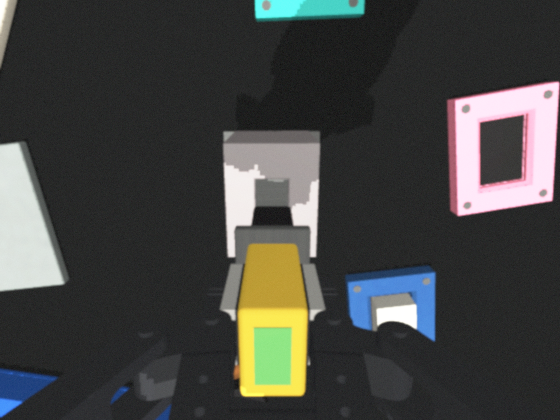

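The probe is held upright and free of the stand; the green patch is at (272,355), so it sits about 2.4 mm toward tool −x. Carrying it to above the ring.

```bash
python3 go.py .6282 -.0784 .217 102.1; python3 -m pendant '[[0,0,0,0,0.001,-0.002,-0.0632],[0,0,0,0,0,0,-0.0632],[0,-0.009,0.005,0,0,0,0],[0,-0.02,0.0115,0,0,0,0],[0,-0.025,0.0145,0,0,0,0],[0,-0.028,0.016,0,0,0,0],[0,-0.028,0.016,0,0,0,0],[0,-0.028,0.016,0,0,0,0],[0,-0.025,0.0145,0,0,0,0],[0,-0.018,0.0105,0,0,0,0]]'
python3 -m pendant '[[0,-0.005,0.003,0,0,0,0],[0,0,0,0,0,0,0],[0,0,0,0,0,0,0],[0,0,0,0,0,0,0],[0,0,0,0,0,0,0],[0,0,0,0,0,0,0],[0,0,0,0,0,0,0],[0,0,0,0,0,0,0],[0,0,0,0,0,0,0],[0,0,0,0,0,0,0]]'
python3 go.py .6282 -.0784 .135 102.1
```

```text
t 16.18 tcp [ 0.4685 -0.2231  0.2166] yawY 94.85 grip 0.021 F [ 0.04 -0.34 -0.98]
shift now-axes [-0.1714  0.1307 -0.0008] shift target-axes [-0.1865  0.108  -0.0004] turn [ 0.0018 -0.0034 -0.1265] j7 [-0.1   0.2   0.53  1.87 -0.11  1.1   2.13]
t: 17.02
tool_pos: [0.6263, -0.0795, 0.2156]
tcp_rot: [-0.001, -0.106, 0.994, 0.001]
ft_force: [1.1, 1.4, -1.8]
grip_width: 0.0215
gripper_force: 58.7
t: 17.85
tool_pos: [0.6286, -0.08, 0.2175]
tcp_rot: [0.0, -0.105, 0.994, -0.0]
ft_force: [0.7, 1.4, -2.1]
grip_width: 0.0212
gripper_force: 58.8
t 17.85 tcp [ 0.6286 -0.08    0.2175] yawY 102.08 grip 0.0212 F [ 0.72  1.38 -2.1 ]
shift now-axes [0.0001 0.0016 0.0825] shift target-axes [0.0001 0.0016 0.0825] turn [-0.0001  0.0002 -0.0003] j7 [-0.25  0.41  0.42  1.6  -0.18  1.17  1.99]
```

```bash
python3 -m pendant '[[0,0,0.0016,0.01,0,0,0],[0,0,0,0.015,0,0,0],[0,0,0,0.018,0,0,0],[0,0,0,0.018,0,0,0],[0,0,0,0.012,0,0,0],[0,0,0,0.007,0,0,0],[0,0,0,0.0025,0,0,0],[0,0,0,0,0,0,0],[0,0,0,0,0,0,0],[0,0,0,0,0,0,0]]'
python3 go.py .6282 -.0784 .1132 102.1
python3 - <<'E'
from h import *
s,im=snap('scene','s6.png'); R_=rot(s)
tip=s['tool_pos']+R_.apply([-.0024,0,.0877]); print(tip,w2px('scene',[tip,[.6305,-.0779,.033],[.6169,-.0807,.033]]))
u,v=w2px('scene',[tip])[0].astype(int); c=cv2.imread('pics/s6.png')[v-60:v+40,u-65:u+65]; cv2.imwrite('pics/c6.png',cv2.resize(c,None,fx=6,fy=6,interpolation=2)); print(u-65,v-60)
E
```

```text
t: 18.68
tool_pos: [0.6292, -0.0786, 0.1361]
tcp_rot: [0.001, -0.105, 0.994, -0.0]
ft_force: [-0.3, -0.7, -1.6]
grip_width: 0.0215
gripper_force: 58.8
t 18.68 tcp [ 0.6292 -0.0786  0.1361] yawY 102.08 grip 0.0215 F [-0.34 -0.74 -1.57]
shift now-axes [0.001  0.0004 0.0229] shift target-axes [0.0009 0.0004 0.0229] turn [-0.0007  0.0021 -0.0003] j7 [-0.24  0.48  0.4   1.69 -0.21  1.01  2.01]
[ 0.63173118 -0.07807973  0.04837935] [[221.12706677 217.1608559 ]
 [221.94998071 221.36523453]
 [224.73598145 218.66663699]]
156 157
```

View pics/c6.png

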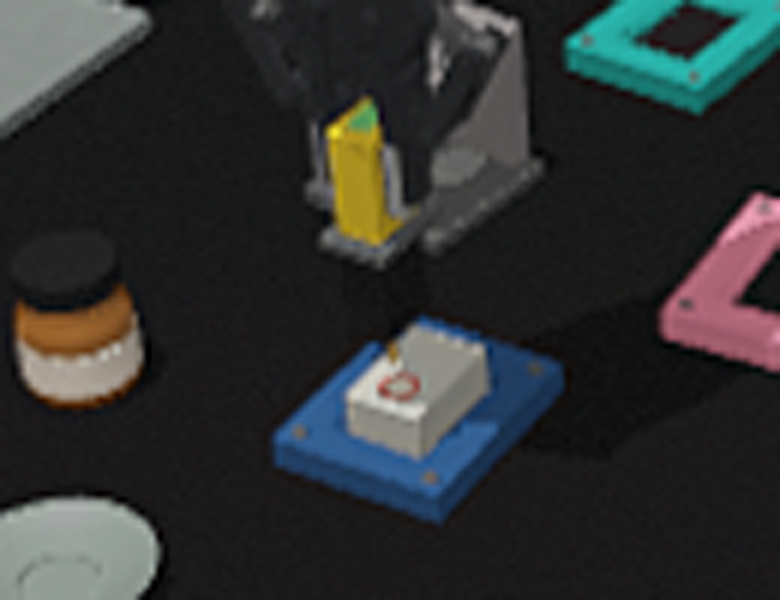

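The scene crop shows the brass tip directly above the ring: tip at (221.5,217.8), ring at (222.5,221.3), both as predicted. Lowering slowly.

```bash
python3 -m pendant '[[0,0.001,0.0003,0.003,-0.0007,0.002,0],[0,0,0,0.003,0,0,0],[0,0,0,0.003,0,0,0],[0,0,0,0.003,0,0,0],[0,0,0,0.002,0,0,0],[0,0,0,0.002,0,0,0],[0,0,0,0.002,0,0,0],[0,0,0,0,0,0,0],[0,0,0,0,0,0,0],[0,0,0,0,0,0,0]]'
python3 go.py .6282 -.0784 .1132 102.1
python3 - <<'E'
from h import *
F=[]
for i in range(4): s,_=snap('scene','s7.png'); F.append(s['ft_force'][2])
print(np.round(F,2))
E
```

```text
t: 19.57
tool_pos: [0.6271, -0.0782, 0.1171]
tcp_rot: [-0.001, -0.105, 0.994, 0.0]
ft_force: [-0.9, 0.2, -0.5]
grip_width: 0.0216
gripper_force: 59.0
t 19.57 tcp [ 0.6271 -0.0782  0.1171] yawY 102.09 grip 0.0216 F [-0.87  0.16 -0.47]
shift now-axes [-0.001  -0.0004  0.0039] shift target-axes [-0.001  -0.0004  0.0039] turn [ 0.0008 -0.0022 -0.0002] j7 [-0.23  0.5   0.39  1.71 -0.22  0.98  2.02]
[-0.47 -1.36  0.54  0.68]
```

```bash
python3 -m pendant '[[0,0,0,0.001,0,0,0],[0,0,0,0.001,0,0,0],[0,0,0,0.001,0,0,0],[0,0,0,0.0009,0,0,0],[0,0,0,0,0,0,0],[0,0,0,0,0,0,0],[0,0,0,0,0,0,0],[0,0,0,0,0,0,0],[0,0,0,0,0,0,0],[0,0,0,0,0,0,0]]'
python3 go.py .6282 -.0784 .1132 102.1
python3 - <<'E'
from h import *
F=[];Z=[]
for i in range(8): s,_=snap('scene','s8.png'); F.append(s['ft_force']); Z.append(s['tool_pos'])
print(np.mean(F,0).round(2),np.mean(Z,0).round(4),rot(s).as_matrix()[:,2].round(4))
s,_=snap('wrist','w8.png'); u,v=221,217
a=cv2.imread('pics/s8.png')[v-60:v+40,u-65:u+65]; b=cv2.imread('pics/w8.png')
cv2.imwrite('pics/c8.png',cv2.resize(a,None,fx=6,fy=6,interpolation=2))
E
```

```text
t: 20.6
tool_pos: [0.6273, -0.0783, 0.1131]
tcp_rot: [-0.001, -0.105, 0.994, 0.0]
ft_force: [-1.3, 0.3, 1.1]
grip_width: 0.0214
gripper_force: 59.1
t 20.6 tcp [ 0.6273 -0.0783  0.1131] yawY 102.08 grip 0.0214 F [-1.26  0.35  1.07]
shift now-axes [-0.0008 -0.0003 -0.0001] shift target-axes [-0.0008 -0.0003 -0.0001] turn [ 0.0005 -0.0017 -0.0003] j7 [-0.23  0.5   0.39  1.71 -0.22  0.97  2.02]
[-0.92  0.22  1.25] [ 0.6273 -0.0783  0.1131] [-1.9e-03  1.0e-04 -1.0e+00]
```

View pics/c8.png

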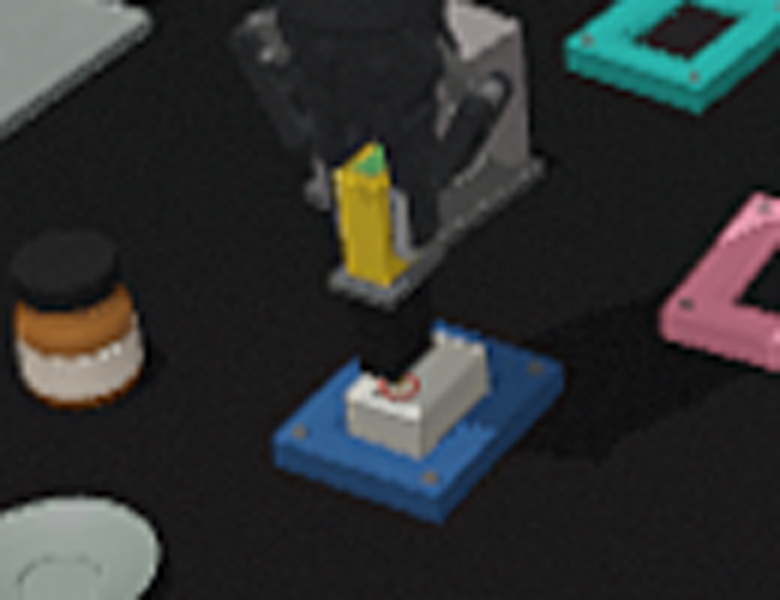

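The tip sits inside the ring at crop (398,386), pressing about 3 N, which is roughly 7.5 mm of plunger travel. Handing in.

```bash
python3 -c "
from cell import env
print(env.close_job())"
```

```text
the job is handed in; nothing more can be done
None
```

The job is handed in at about 21 s: the block is seated square in the blue fixture, mark up, and the probe is held upright with its tip inside the red ring and its plunger about half pushed in (about 3 N); I saw no sign of anything else being disturbed, and no verdict came back.

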